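# Close up the sample loader

## Robot

A 7-joint arm with a two-finger parallel gripper is mounted at the origin on the work surface. World frame = base frame: x ahead of the robot, y to its left, z up, the work surface at z = 0. Lengths are in m, angles in rad, forces in N, time in s.
With the tool pointing down it reaches from about 0.425 to 0.875 m from the base axis. Payload 4.7 kg.
Tool frame: the origin (TCP) lies at the very end of the fingers, on their centre line; the grasp point (between the pads) lies 19 mm behind it; z points along the fingers, y is the direction in which the jaws open and shut (so a half turn about z gives the same grasp; the last joint's range is limited). The gripper opens to 87 mm and grips with 3 to 60 N. Pads are 19 mm wide; open, the fingers measure 117 mm over their backs; the gripper's body (75 mm by 190 mm) begins 51 mm behind the grasp point.
Start: joints at [1.236, 0.321, -0.07, 1.45, 0.023, 1.371, -0.057], TCP at [0.222, -0.611, 0.223] pointing down, gripper open.
Joint ranges: [-2.86, 2.86], [-0.3, 2.09], [-1.38, 1.24], [0.06, 2.45], [-1.56, 4.7], [0.09, 2.05], [-2.69, 2.69]. Speed limits (rad/s): [2.57, 2.57, 3.14, 3.14, 3.14, 3.14, 3.14].

## Interface

Orientations are given as a rotation vector (axis times angle).
In Python, from station import manip gives the robot as it stands. The module is installed in compiled form; this text tells all that it offers.
- The arm moves only by the tool servo_tool, never from a script. Its arguments are lists of equal length, an entry for each row: "linear": the shift along the tool's x, y, z in m, a list of three; "rot": the turn, a rotation vector about the tool's x, y, z in degrees, a list of three. In form: {"linear": [[x, y, z], ...], "rot": [[rx, ry, rz], ...]}. A call has 1 to 12 rows; each row shifts and turns the commanded pose from where the row before left it, along the tool's axes as they then stand; what a row does not reach is not made up. A row lasts 1/12 s, in which the tool goes at most 41.7 mm and 7.16 degrees, less where a joint would pass 70% of its speed; a pose out of reach is approached as far as the arm can. A call is refused whole if a number of a shift passes 0.0417 or a number of a turn 7.16, either way. A call with a gripper value outside its range is refused whole. "hand" is the opening, from 0 (shut) to 1 (fully open), set as the call begins (left out, the last holds). The fingers move at their own pace and stop on an object; "grip_force" is the grip in N (left out, the last holds). Time passes only in rows, so rows that do not move let the fingers close. It gives the time, the measured TCP pose, the force and the opening at its end, in the units of the state.
- manip.get_obs(): the state, without advancing time (a new reading comes with each control period).
- manip.capture(name): name is "scene" or "top" or "wrist"; returns a dict with "image" (420x560x3 uint8, blue, green, red), "fx", "fy", "cx", "cy" (pixels), "R" (3x3) and "t" (3): a world point X has camera coordinates R X + t; the wrist camera has in their place "T_tool_cam" (4x4, takes a point from camera to tool coordinates, whose origin is the TCP and whose axes are the flange's). Camera axes: x right, y down, z forward; pixel columns grow to the right and rows downward; lengths in m; the calibration is good to about 2 mm. The wrist camera is an equidistant fisheye: a pixel r from the principal point sees the ray r / f radians off the axis. A picture is of the moment at which its call begins: read the wrist's pose just before it. There is no depth.
- manip.finish_job(): hands the job in, once; it reports no verdict.
The state is a dict: "time": time; "joint_pos": joint angles; "qvel": joint speeds; "joint_efforts": joint torques, N m; "position": TCP position; "orientation": TCP orientation; "force": force on the tool from outside, world axes, zero at the start; "moment": the same for the moment, N m; "finger_gap": finger opening in m.
Only numpy, scipy, OpenCV 4.12 (cv2) and the standard library are available. Lean on these libraries where they do the work, as an engineer would, in place of code of your own. Each camera call takes 0.05 s, during which the arm holds its last target. There are 200 camera calls.

## Task

The sample loader's tube tray is standing out and its door is open. Pushing with the fingertips only, first push the tray fully home into the loader, then push the door fully shut over it. Do it gently without slamming or pressing hard (a few newtons are enough), do not touch the tubes, do not pick anything up, and leave the bottle, jar and carton where they stand.

Things in the scene. Friction and masses are not known exactly. Their poses are not given: they have to be found in the camera images.
- loader: White and grey low bench-top sample loader, fixed to the bench, 240 deep, 220 wide, 95 mm high, its open front facing roughly towards the robot. Origin: middle of its front plane, at bench height. Axes: x runs into the loader (the way the tray is pushed home), y to the left as seen from the robot, z up. The roof begins 55 mm behind the front plane; the front 55 mm of the bay is open from above, between two 12 mm side walls 95 mm high.
- tray_front (a point): Centre of the outer face of the tray's grey front panel, 50 mm above the bench. The panel is 186 wide and 12 mm thick, and reaches from 10 to 78 mm above the bench. The axes are those of the loader; the face looks to -x. When the tray is home it lies 4 mm inside the loader's front plane.
- tray (a joint): How far the tube tray (0.7 kg, slides on runners with 1.5 N of friction and stays where it is left) stands out of the loader, in m: 0 is fully home against a rigid stop, up to 0.16.
- tubes: Upright capped sample tubes, fixed in the tray behind its front panel, cap tops 78 mm above the bench, the first row 42 mm behind the panel's outer face. Not to be touched. Origin: under the panel's outer face, at the middle, at bench height; moves with the tray.
- door_hinge (a point): Point on the upright hinge axis of the loader's door, 50 mm above the bench, at the left (+y) end of the loader's front: 6 mm in front of its front plane and 105 mm left of its middle. Its axes turn with the door: y points along the panel from the free edge to the hinge, x is the normal pointing from the outer face to the inner face, z up. With the door shut the axes are those of the loader.
- door_outer (a point): Point on the outer face of the door, 140 mm from the hinge axis, 50 mm above the bench. Same axes as the hinge point; the outer face looks to this point's -x. The white door panel is 12 mm thick (centred on the hinge axis), spans from 3 to 209 mm from the hinge axis, and reaches from 7 to 87 mm above the bench. A thin grey line runs along its outer face near the top.
- door (a joint): Angle of the door in rad: 0 is shut across the loader's front (rigid stop), about 1.57 stands straight out towards the robot at the left of the tray, more is folded farther to the left; up to 2.2. It turns clockwise seen from above as it opens. Light friction (0.06 N m); it stays where it is left.
- bottle: Loose white plastic bottle, 60 mm across, 150 mm high, standing in front and to the right of the loader. Origin: centre of its underside. Leave it.
- jar: Loose small pale sample jar with a white cap, 54 mm across, 65 mm high, standing to the left of the loader beyond the door's swing. Origin: centre of its underside. Leave it.
- carton: Loose white paperboard carton with a cardboard-brown lid strip, 70 x 60 x 90 mm high, standing to the right of the loader. Origin: centre of its underside. Leave it.

How it is judged:
By the outcome, as a careful person would: the job done as asked, in the order asked, and still so for the second after the job is handed in, with the robot touching nothing.
It also fails if it takes over 61 s, if anything falls off the work surface, if the arm or the gripper's body presses on something with over 40 N, if the wrist force passes 120 N, or if a joint passes its speed limit or range.

## Working session

There is one attempt and no reset: what is moved stays moved. The work goes in short steps, Python scripts to look and compute and a tool call to move; the robot and the scene stay as the last step left them, time stands still between calls to the robot, and variables do not carry over. Pictures are saved under pics/ and viewed, about 8 in all and at most 12, crops included, and the job is handed in when it is done.

Besides the shell and the picture viewer there is one more tool, called after ">>>" as name(argument=value, ...) on one line, values as JSON. servo_tool: Moves the arm, as the interface text tells. Its arguments: {"type":"object","properties":{"linear":{"type":"array","items":{"type":"array","items":{"type":"number"}}},"rot":{"type":"array","items":{"type":"array","items":{"type":"number"}}},"hand":{"type":"number"},"grip_force":{"type":"number"}},"required":["linear","rot"]}

```bash
mkdir -p pics
python3 - <<'E'
from station import manip
import cv2,pickle
o=manip.get_obs(); print({k:(v if not hasattr(v,'round') else v) for k,v in o.items()})
d={}
for n in("scene","top"):
    c=manip.capture(n); d[n]=c; cv2.imwrite(f"pics/{n}0.png",c["image"]); print(n,c["fx"],c["cx"],c["cy"],c["R"],c["t"])
pickle.dump(d,open("cap0.pkl","wb"))
E
```

```text
{'time': 0.0, 'joint_pos': array([ 1.23608586,  0.32184046, -0.07006829,  1.45169109,  0.02258972,
        1.37078749, -0.05692239]), 'qvel': array([-0.00247641, -0.00137507,  0.00060543, -0.00139749,  0.0006361 ,
       -0.00097711, -0.00059702]), 'joint_efforts': array([-1.06649820e-04, -4.91288853e+01, -4.03957246e-01, -3.12527061e+01,
       -6.38999976e-02,  4.36241738e-02,  1.89007865e-04]), 'position': array([ 0.22191258, -0.61035063,  0.22144196]), 'orientation': array([-3.09207373e+00, -5.44794387e-01,  6.72707501e-04]), 'force': array([ 0.09566871, -0.04003179, -0.67237989]), 'moment': array([-0.02392783,  0.01150022, -0.02701665]), 'finger_gap': 0.0870528540075071}
scene 447.12937451140743 264.32368440384164 209.7149444484146 [[ 0.52170359  0.85312344  0.00240105]
 [ 0.4931637  -0.29928143 -0.81683547]
 [-0.6961429   0.42733011 -0.57686571]] [-0.32711009 -0.21151087  1.43359282]
top 470.4035973458899 279.04579945680615 217.87438272565515 [[ 0.0285338  -0.99950294 -0.01340496]
 [-0.99677727 -0.02744504 -0.07537804]
 [ 0.07497268  0.01551258 -0.99706492]] [0.01565719 0.59787945 1.2478395 ]
```

View pics/top0.png

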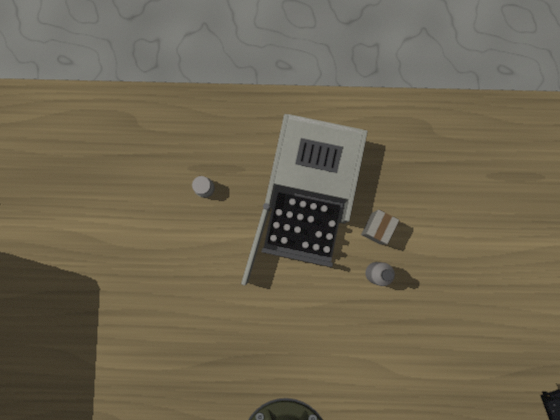

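View pics/scene0.png

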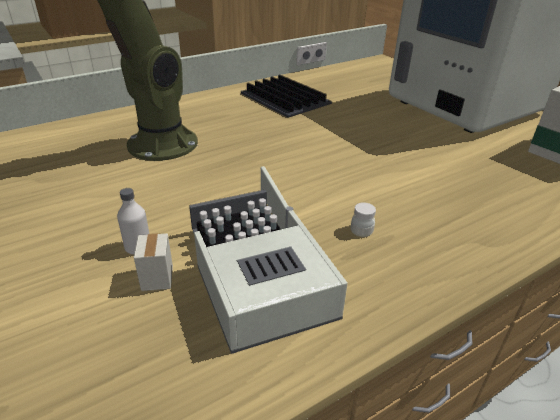

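The top view shows the loader roof with corners near (287,115), (366,130), (345,220) and (270,205). The tray panel runs (263,255)–(332,265) and the door (265,208)–(244,284). The bottle is at (380,273), the carton at (381,228) and the jar at (202,187). I'll zoom in for exact corners.

```bash
cat > h.py <<'E'
import numpy as np
def ray(c,u,v,z):
    d=c["R"].T@np.array([(u-c["cx"])/c["fx"],(v-c["cy"])/c["fy"],1]); o=-c["R"].T@c["t"]
    return o+d*(z-o[2])/d[2]
def proj(c,X):
    p=c["R"]@np.asarray(X)+c["t"]; return np.array([c["fx"]*p[0]/p[2]+c["cx"],c["fy"]*p[1]/p[2]+c["cy"]])
E
python3 - <<'E'
import pickle,cv2
d=pickle.load(open("cap0.pkl","rb"))
im=d["top"]["image"][105:295,230:410]
im=cv2.convertScaleAbs(im,alpha=1.5,beta=10)
im=cv2.resize(im,None,fx=3,fy=3,interpolation=cv2.INTER_CUBIC)
for i in range(0,180,20): cv2.putText(im,str(230+i),(i*3,8),0,.3,(0,255,255));cv2.line(im,(i*3,10),(i*3,14),(0,255,255))
for i in range(0,190,20): cv2.putText(im,str(105+i),(0,i*3+4),0,.3,(0,255,255))
cv2.imwrite("pics/topcrop.png",im)
E
```

```text
(no output)
```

View pics/topcrop.png

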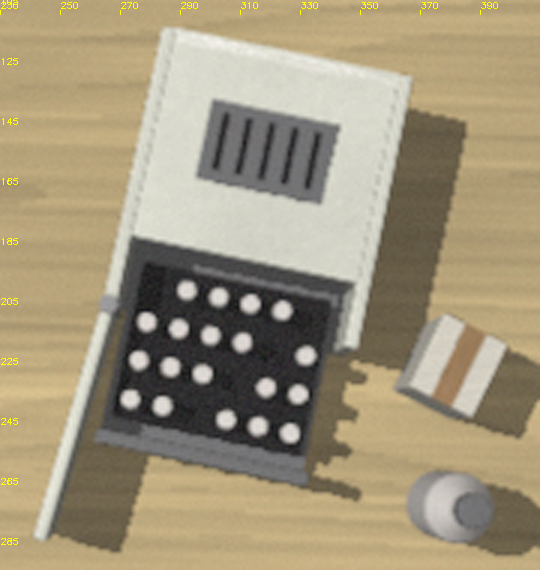

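The crop gives: roof back corners (285,114.3) and (367,130.3), right wall front end (349.3,221), hinge (266.7,206), door free end (244,284.3), and panel outer edge (262.3,251.7)–(332,266).

Run:
```python
import pickle,numpy as np,cv2
from h import *
d=pickle.load(open("cap0.pkl","rb"));c=d["top"];s=d["scene"]
print("cam",-c["R"].T@c["t"])
P={}
for n,u,v,z in [("BL",285,114.3,.095),("BR",367,130.3,.095),("FR",349.3,221,.095),("hinge",266.7,206,.09),("free",244,284.3,.087),("pL",262.3,251.7,.078),("pR",332,266,.078),("bot",380,273,.1),("jar",202,187,.065),("cartonc",381,228,.09)]:
    P[n]=ray(c,u,v,z)[:2];print(n,P[n].round(4))
L=lambda a,b:np.linalg.norm(P[a]-P[b]).round(4)
A=lambda a,b:np.degrees(np.arctan2(*(P[b]-P[a])[::-1])).round(2)
print("width",L("BL","BR"),"depth",L("BR","FR"),"panel",L("pL","pR"),"door",L("hinge","free"))
print("yaw: back",A("BR","BL")-90,"side",A("FR","BR"),"panel",A("pR","pL")-90,"door dir",A("free","hinge")-90)
# fit: loader yaw & origin
from scipy.optimize import least_squares
def tw(p,l): 
    a=p[2];return p[:2]+np.array([[np.cos(a),-np.sin(a)],[np.sin(a),np.cos(a)]])@l
loc={"BL":(.24,.11),"BR":(.24,-.11),"FR":(0,-.11),"hinge":(-.006,.105)}
r=least_squares(lambda p:np.concatenate([tw(p,np.array(l))-P[k] for k,l in loc.items()]),[.7,0,-.1])
p=r.x;print("loader",p.round(4),np.degrees(p[2]).round(2),"res",(r.fun*1000).round(1))
a=p[2];R=np.array([[np.cos(a),-np.sin(a)],[np.sin(a),np.cos(a)]])
for k in P: print(k,"loc",(R.T@(P[k]-p[:2])).round(4))
hl=R.T@(P["free"]-tw(p,np.array([-.006,.105])));print("door ang",np.arctan2(-hl[0],-hl[1]),np.linalg.norm(hl))
for k,l,z in [("BL",(.24,.11),.095),("BR",(.24,-.11),.095),("hinge",(-.006,.105),.087)]:
    print(k,"scene px",proj(s,[*tw(p,np.array(l)),z]).round(1))
print("pL",proj(s,[*P["pL"],.078]),"pR",proj(s,[*P["pR"],.078]),"free",proj(s,[*P["free"],.087]))
```

```text
cam [0.50195202 0.01270102 1.28945386]
BL [0.861  0.0235]
BR [ 0.8242 -0.1888]
FR [ 0.5887 -0.1474]
hinge [0.6218 0.0639]
free [0.4208 0.1155]
pL [0.5047 0.0721]
pR [ 0.4733 -0.1075]
bot [ 0.4598 -0.2257]
jar [0.6698 0.2366]
cartonc [ 0.5734 -0.2289]
width 0.2155 depth 0.2391 panel 0.1823 door 0.2075
yaw: back -9.840000000000003 side -9.98 panel -9.920000000000002 door dir -104.42
loader [ 0.6076 -0.0398 -0.1793] -10.27 res [ 2.3  2.1 -0.1 -2.1 -0.8 -0.7 -1.4  0.7]
BL loc [0.2381 0.1076]
BR loc [ 0.2397 -0.108 ]
FR loc [ 0.0006 -0.1092]
hinge loc [-0.0045  0.1046]
free loc [-0.2114  0.1196]
pL loc [-0.1212  0.0918]
pR loc [-0.12   -0.0905]
bot loc [-0.1122 -0.2093]
jar loc [0.012  0.2831]
cartonc loc [ 0.0002 -0.1921]
door ang 1.641603831665139 0.20594858036813155
BL scene px [346.7 282.8]
BR scene px [227.4 317.5]
hinge scene px [288.  211.6]
pL [263.43892209 189.66450282] pR [188.56264195 205.45866866] free [260.88181303 166.71586961]
```

The fit is good: width 0.2155 m, depth 0.239 m, panel 0.182 m, residuals about 2 mm. The loader is at (0.608, −0.040) with yaw about −10°. The tray stands about 0.125 m out and the door is at about 1.64 rad. Next I shut the fingers and move over the bench to a point in front of the tray panel, staying high.

>>> servo_tool(linear=[[0.0175,-0.02,0],[0.0175,-0.02,0],[0.0175,-0.02,0],[0.0175,-0.02,0],[0.0175,-0.02,0],[0.0175,-0.02,0],[0.0175,-0.02,0],[0.0175,-0.02,0],[0.0175,-0.02,0],[0.0175,-0.02,0],[0.0175,-0.02,0],[0.0175,-0.02,0]], rot=[[0,0,0],[0,0,0],[0,0,0],[0,0,0],[0,0,0],[0,0,0],[0,0,0],[0,0,0],[0,0,0],[0,0,0],[0,0,0],[0,0,0]], hand=0, grip_force=20)

```text
time: 1.1
position: [0.3375, -0.3121, 0.2222]
orientation: [-3.094, -0.545, 0.001]
force: [0.4, -0.2, 0.8]
finger_gap: 0.0148
```

>>> servo_tool(linear=[[0.0175,-0.02,0],[0.0175,-0.02,0],[0.0175,-0.02,0],[0.0175,-0.02,0],[0.0175,-0.02,0],[0.0175,-0.02,0],[0.0175,-0.02,0],[0.0175,-0.02,0],[0.0175,-0.02,0],[0.0175,-0.02,0],[0.0175,-0.02,0],[0.0175,-0.02,0]], rot=[[0,0,0],[0,0,0],[0,0,0],[0,0,0],[0,0,0],[0,0,0],[0,0,0],[0,0,0],[0,0,0],[0,0,0],[0,0,0],[0,0,0]])

```text
time: 2.1
position: [0.4527, -0.015, 0.2223]
orientation: [3.094, 0.545, -0.001]
force: [0.5, -0.8, -0.0]
finger_gap: 0.0005
```

>>> servo_tool(linear=[[0,0,0],[0,0,0],[0,0,0],[0,0,0],[0,0,0],[0,0,0],[0,0,0],[0,0,0],[0,0,0],[0,0,0],[0,0,0]], rot=[[0,0,-6],[0,0,-6],[0,0,-6],[0,0,-6],[0,0,-6],[0,0,-6],[0,0,-6],[0,0,-6],[0,0,-6],[0,0,-6],[0,0,0]])

```text
time: 3.02
position: [0.4524, -0.0162, 0.2222]
orientation: [-2.404, -2.022, 0.001]
force: [0.2, 0.3, -0.6]
finger_gap: 0.0007
```

>>> servo_tool(linear=[[0,-0.01,0],[0,0,0.015],[0,0,0.015],[0,0,0.015],[0,0,0.015],[0,0,0.015],[0,0,0.015],[0,0,0.015],[0,0,0.015],[0,0,0.015],[0,0,0.015],[0,0,0.02]], rot=[[0,0,0],[0,0,0],[0,0,0],[0,0,0],[0,0,0],[0,0,0],[0,0,0],[0,0,0],[0,0,0],[0,0,0],[0,0,0],[0,0,0]])

```text
time: 4.02
position: [0.4435, -0.0146, 0.0524]
orientation: [2.409, 2.014, 0.001]
force: [0.3, 0.4, 0.7]
finger_gap: 0.0005
```

>>> servo_tool(linear=[[0,0.003,0],[0,0.003,0],[0,0.003,0],[0,0.003,0],[0,0.003,0],[0,0.003,0],[0,0.002,0],[0,0.002,0]], rot=[[0,0,0],[0,0,0],[0,0,0],[0,0,0],[0,0,0],[0,0,0],[0,0,0],[0,0,0]])

```text
time: 4.68
position: [0.4651, -0.0184, 0.0528]
orientation: [2.407, 2.019, 0.0]
force: [-0.5, -0.3, 1.4]
finger_gap: 0.0002
```

Run:
```python
from station import manip
import cv2,pickle
o=manip.get_obs();print(o["position"],o["force"])
c=manip.capture("top");s=manip.capture("scene")
a=cv2.resize(c["image"][190:300,220:420],None,fx=3,fy=3,interpolation=2)
b=cv2.resize(s["image"][140:260,110:310],None,fx=3,fy=3,interpolation=2)[:270]
cv2.imwrite("pics/c1.png",cv2.vconcat([a,b]))
```

```text
[ 0.46507021 -0.01843173  0.05283843] [-0.45899286 -0.32241306  1.35476551]
```

View pics/c1.png

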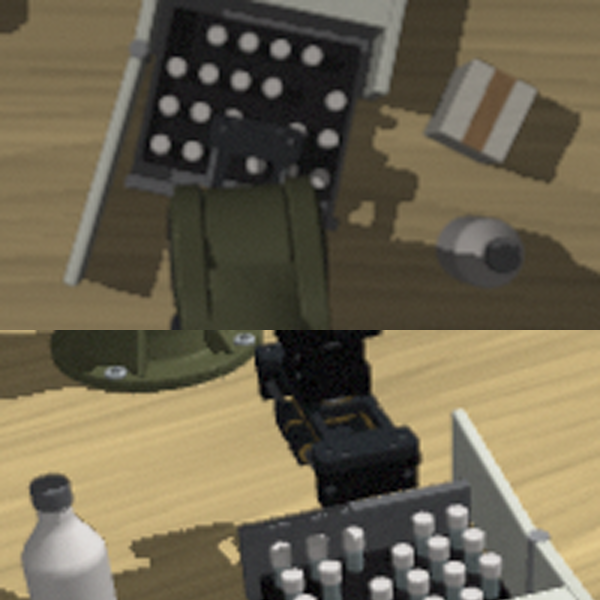

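The fingers are in front of the panel's middle, with the body above it and clear of the door, tubes and bottle (bottle at about (480,250) in the crop). Contact should come in about 8 mm, so I creep up to it.

>>> servo_tool(linear=[[0,0.002,0],[0,0.002,0],[0,0.002,0],[0,0.002,0],[0,0.002,0],[0,0.002,0]], rot=[[0,0,0],[0,0,0],[0,0,0],[0,0,0],[0,0,0],[0,0,0]])

```text
time: 5.28
position: [0.4761, -0.0204, 0.0524]
orientation: [-2.406, -2.019, 0.001]
force: [-1.3, 1.3, 1.4]
finger_gap: 0.0005
```

>>> servo_tool(linear=[[0,0.003,0],[0,0.003,0],[0,0.003,0],[0,0.003,0],[0,0.003,0]], rot=[[0,0,0],[0,0,0],[0,0,0],[0,0,0],[0,0,0]])

```text
time: 5.7
position: [0.4913, -0.0232, 0.0524]
orientation: [-2.407, -2.019, 0.001]
force: [-2.3, 0.6, 1.6]
finger_gap: 0.0001
```

>>> servo_tool(linear=[[0,0.004,0],[0,0.004,0],[0,0.004,0],[0,0.004,0],[0,0.004,0],[0,0.004,0],[0,0.004,0],[0,0.004,0],[0,0.004,0],[0,0.004,0],[0,0.004,0],[0,0.004,0]], rot=[[0,0,0],[0,0,0],[0,0,0],[0,0,0],[0,0,0],[0,0,0],[0,0,0],[0,0,0],[0,0,0],[0,0,0],[0,0,0],[0,0,0]])

```text
time: 6.7
position: [0.5388, -0.0315, 0.0525]
orientation: [-2.407, -2.019, 0.0]
force: [-2.9, -1.0, -0.5]
finger_gap: 0.0
```

>>> servo_tool(linear=[[0,0.004,0],[0,0.004,0],[0,0.004,0],[0,0.004,0],[0,0.004,0],[0,0.004,0],[0,0.003,0],[0,0.003,0],[0,0.003,0],[0,0.002,0],[0,0.002,0],[0,0.002,0]], rot=[[0,0,0],[0,0,0],[0,0,0],[0,0,0],[0,0,0],[0,0,0],[0,0,0],[0,0,0],[0,0,0],[0,0,0],[0,0,0],[0,0,0]])

```text
time: 7.7
position: [0.577, -0.0381, 0.0525]
orientation: [2.407, 2.019, -0.0]
force: [-1.5, -1.3, 0.3]
finger_gap: 0.0005
```

>>> servo_tool(linear=[[0,0.0015,0],[0,0.0015,0],[0,0.0015,0],[0,0.0015,0],[0,0.0015,0],[0,0.0015,0],[0,0.001,0],[0,0.001,0]], rot=[[0,0,0],[0,0,0],[0,0,0],[0,0,0],[0,0,0],[0,0,0],[0,0,0],[0,0,0]])

```text
time: 8.37
position: [0.5878, -0.0401, 0.0525]
orientation: [2.407, 2.019, -0.0]
force: [-1.5, -0.3, 0.4]
finger_gap: 0.0004
```

>>> servo_tool(linear=[[0,0.001,0],[0,0.001,0],[0,0.001,0],[0,0.001,0]], rot=[[0,0,0],[0,0,0],[0,0,0],[0,0,0]])

```text
time: 8.7
position: [0.5917, -0.0408, 0.0525]
orientation: [2.407, 2.019, -0.0]
force: [-1.6, -1.3, 1.4]
finger_gap: 0.0005
```

>>> servo_tool(linear=[[0,0.001,0],[0,0.001,0]], rot=[[0,0,0],[0,0,0]])

```text
time: 8.87
position: [0.5937, -0.0412, 0.0525]
orientation: [2.407, 2.019, -0.0]
force: [-1.6, -1.3, 0.7]
finger_gap: 0.0007
```

>>> servo_tool(linear=[[0,0.0007,0],[0,0.0007,0]], rot=[[0,0,0],[0,0,0]])

```text
time: 9.03
position: [0.5951, -0.0414, 0.0525]
orientation: [2.407, 2.019, -0.0]
force: [-1.3, -1.1, -0.2]
finger_gap: 0.0006
```

>>> servo_tool(linear=[[0,0.0005,0],[0,0.0005,0]], rot=[[0,0,0],[0,0,0]])

```text
time: 9.2
position: [0.596, -0.0415, 0.0525]
orientation: [2.407, 2.019, -0.0]
force: [-1.8, -1.7, 0.7]
finger_gap: 0.0006
```

>>> servo_tool(linear=[[0,0.0005,0],[0,0.0005,0]], rot=[[0,0,0],[0,0,0]])

```text
time: 9.37
position: [0.597, -0.0417, 0.0525]
orientation: [2.407, 2.019, -0.0]
force: [-1.5, -0.2, 1.5]
finger_gap: 0.001
```

>>> servo_tool(linear=[[0,0.0005,0],[0,0.0005,0]], rot=[[0,0,0],[0,0,0]])

```text
time: 9.53
position: [0.598, -0.0419, 0.0525]
orientation: [2.407, 2.019, -0.0]
force: [-1.8, -0.4, 0.7]
finger_gap: 0.0008
```

>>> servo_tool(linear=[[0,0.0004,0],[0,0.0004,0]], rot=[[0,0,0],[0,0,0]])

```text
time: 9.7
position: [0.5988, -0.042, 0.0525]
orientation: [2.407, 2.019, -0.0]
force: [-1.1, -1.0, 0.5]
finger_gap: 0.0007
```

>>> servo_tool(linear=[[0,0.0004,0],[0,0.0004,0]], rot=[[0,0,0],[0,0,0]])

```text
time: 9.87
position: [0.5995, -0.0422, 0.0525]
orientation: [2.407, 2.019, -0.0]
force: [-2.1, -1.5, 0.5]
finger_gap: 0.0006
```

>>> servo_tool(linear=[[0,0.0004,0],[0,0.0004,0]], rot=[[0,0,0],[0,0,0]])

```text
time: 10.03
position: [0.6003, -0.0423, 0.0525]
orientation: [-2.407, -2.019, 0.0]
force: [-2.7, -1.0, 0.5]
finger_gap: 0.0007
```

>>> servo_tool(linear=[[0,0.0004,0],[0,0.0004,0]], rot=[[0,0,0],[0,0,0]])

```text
time: 10.2
position: [0.6003, -0.0424, 0.0524]
orientation: [-2.406, -2.018, 0.003]
force: [-4.9, -0.3, 3.3]
finger_gap: 0.0007
```

>>> servo_tool(linear=[[0,0.0004,0],[0,0.0004,0]], rot=[[0,0,0],[0,0,0]])

```text
time: 10.37
position: [0.6003, -0.0424, 0.0524]
orientation: [-2.405, -2.018, 0.004]
force: [-7.5, 0.4, 5.9]
finger_gap: 0.0005
```

The stop is reached: position stays at 0.6003 and force rises to about 7.5 N. I back off, lift, and cross over the door to its outer side.

>>> servo_tool(linear=[[0,-0.002,0],[0,-0.005,0],[0,-0.01,0],[0,-0.015,0],[0,-0.015,0],[0,0,-0.02],[0,0,-0.02],[0,0,-0.02],[0,0,-0.02],[0,0,-0.02],[0,0,-0.02],[0,0,0]], rot=[[0,0,0],[0,0,0],[0,0,0],[0,0,0],[0,0,0],[0,0,0],[0,0,0],[0,0,0],[0,0,0],[0,0,0],[0,0,0],[0,0,0]])

```text
time: 11.37
position: [0.5579, -0.0338, 0.1769]
orientation: [2.402, 2.016, 0.008]
force: [1.4, 0.7, 1.0]
finger_gap: 0.0002
```

>>> servo_tool(linear=[[0.0164,-0.01,0],[0.0164,-0.01,0],[0.0164,-0.01,0],[0.0164,-0.01,0],[0.0164,-0.01,0],[0.0164,-0.01,0],[0.0164,-0.01,0],[0.0164,-0.01,0],[0.0164,-0.01,0],[0.0164,-0.01,0],[0,0,0]], rot=[[0,0,0],[0,0,0],[0,0,0],[0,0,0],[0,0,0],[0,0,0],[0,0,0],[0,0,0],[0,0,0],[0,0,0],[0,0,0]])

```text
time: 12.28
position: [0.4833, 0.1491, 0.1721]
orientation: [-2.399, -2.026, -0.001]
force: [-0.8, 1.2, 0.4]
finger_gap: 0.0007
```

Run:
```python
from station import manip
import cv2,pickle
o=manip.get_obs();print(o["position"],o["orientation"],o["force"],o["joint_pos"].round(2))
c=manip.capture("top");s=manip.capture("scene")
pickle.dump({"top":c,"scene":s},open("cap2.pkl","wb"))
a=cv2.resize(c["image"][170:300,190:390],None,fx=3,fy=3,interpolation=2)[:300]
b=cv2.resize(s["image"][150:270,170:370],None,fx=3,fy=3,interpolation=2)[:300]
cv2.imwrite("pics/c2.png",cv2.vconcat([a,b]))
```

```text
[0.48328543 0.14914885 0.17206872] [-2.39923186e+00 -2.02607958e+00 -1.28198928e-03] [-0.78988409  1.21170096  0.36524618] [ 0.41  0.1  -0.8   1.85  0.07  1.23 -0.58]
```

View pics/c2.png

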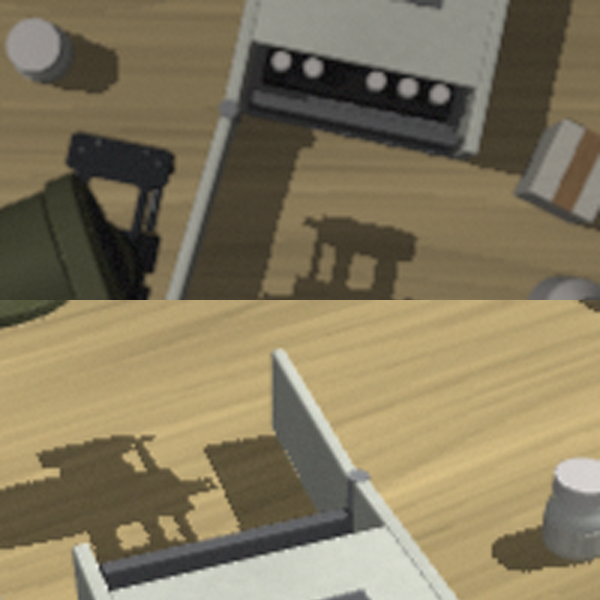

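The tray is home: the panel sits just inside the front plane and the tubes are under the front opening. The door hasn't moved, and the gripper is on its outer side. I descend and approach the door.

>>> servo_tool(linear=[[0,0,0.012],[0,0,0.012],[0,0,0.012],[0,0,0.012],[0,0,0.012],[0,0,0.012],[0,0,0.012],[0,0,0.012],[0,0,0.012],[0,0,0.012],[0,0,0]], rot=[[0,0,0],[0,0,0],[0,0,0],[0,0,0],[0,0,0],[0,0,0],[0,0,0],[0,0,0],[0,0,0],[0,0,0],[0,0,0]])

```text
time: 13.3
position: [0.4838, 0.144, 0.0498]
orientation: [-2.405, -2.018, 0.006]
force: [-0.9, -0.0, -1.0]
finger_gap: 0.0004
```

>>> servo_tool(linear=[[-0.003,0,0],[-0.003,0,0],[-0.003,0,0],[-0.003,0,0],[-0.003,0,0],[-0.003,0,0],[-0.003,0,0],[-0.003,0,0]], rot=[[0,0,0],[0,0,0],[0,0,0],[0,0,0],[0,0,0],[0,0,0],[0,0,0],[0,0,0]])

```text
time: 13.97
position: [0.4815, 0.1205, 0.0527]
orientation: [2.407, 2.019, 0.0]
force: [-1.1, 2.0, 0.2]
finger_gap: 0.0002
```

```bash
cat >> h.py <<'E'
def loc(P): 
    d=np.asarray(P)[:2]-[.6076,-.0398];a=np.radians(-10);return np.array([np.cos(a)*d[0]+np.sin(a)*d[1],-np.sin(a)*d[0]+np.cos(a)*d[1]])
E
python3 - <<'E'
from station import manip
from h import *
import pickle
o=manip.get_obs();p=loc(o["position"]);print(p,o["position"],o["orientation"],o["force"],o["joint_pos"].round(2))
c=pickle.load(open("cap2.pkl","rb"))["top"]
for u,v in((272.7,204.3),(345,220)):print("panel",loc(ray(c,u,v,.078)))
E
```

```text
[-0.15202992  0.13598809] [0.48149384 0.12052185 0.05268079] [2.40681813e+00 2.01867283e+00 2.95225751e-04] [-1.13060704  2.01117591  0.23540205] [ 0.4   0.23 -0.76  1.99  0.19  0.99 -0.63]
panel [0.00450008 0.09094278]
panel [ 0.00201122 -0.09990381]
```

The panel measures 2–4.5 mm inside the front plane (4 mm expected), so the tray is home. Now I bring the finger side onto the door at about 146 mm from the hinge and start the arc.

>>> servo_tool(linear=[[-0.002,0,0],[-0.002,0,0],[-0.002,0,0],[-0.002,0,0],[-0.002,0,0],[-0.002,0,0],[-0.002,0,0]], rot=[[0,0,0],[0,0,0],[0,0,0],[0,0,0],[0,0,0],[0,0,0],[0,0,0]])

```text
time: 14.55
position: [0.4789, 0.107, 0.0525]
orientation: [-2.407, -2.019, 0.0]
force: [0.5, 0.3, 0.4]
finger_gap: 0.0002
```

>>> servo_tool(linear=[[-0.0051,-0.0005,0],[-0.0051,-0.0005,0],[-0.0051,-0.0005,0],[-0.0051,-0.0005,0],[-0.0051,-0.0005,0],[-0.0051,-0.0005,0],[-0.0051,-0.0005,0],[-0.0051,-0.0005,0],[-0.0051,-0.0005,0],[-0.0051,-0.0005,0]], rot=[[0,0,-2],[0,0,-2],[0,0,-2],[0,0,-2],[0,0,-2],[0,0,-2],[0,0,-2],[0,0,-2],[0,0,-2],[0,0,-2]])

```text
time: 15.38
position: [0.4734, 0.0562, 0.0526]
orientation: [2.017, 2.408, 0.001]
force: [0.9, 1.1, 0.4]
finger_gap: 0.0004
```

```bash
cat >> h.py <<'E'
def rep(o):
    from scipy.spatial.transform import Rotation as S
    p=loc(o["position"]);y=S.from_rotvec(o["orientation"]).as_matrix()[:,1];t=np.arctan2(y[1],y[0])+np.radians(10)
    # tool frame: y dir e=(cos t,sin t) towards hinge ; x dir is e rotated +90
    h=np.array([-.006,.105])-p;e=np.array([np.cos(t),np.sin(t)]);n=np.array([-e[1],e[0]])
    print("loc",p.round(4),"z",o["position"][2].round(4),"tool ang deg",np.degrees(t).round(2),"R",(h@e).round(4),"d",(-h@n).round(4),"F",o["force"].round(1),"j",o["joint_pos"].round(2))
E
python3 - <<'E'
from station import manip
from h import *
rep(manip.get_obs())
import cv2,pickle
c=manip.capture("top");cv2.imwrite("pics/c3.png",cv2.resize(c["image"][170:300,190:390],None,fx=3,fy=3,interpolation=2))
E
```

```text
loc [-0.1489  0.0712] z 0.0526 tool ang deg 20.09 R 0.1458 d 0.0173 F [0.9 1.1 0.4] j [ 0.56  0.18 -0.78  2.04  0.16  0.98 -0.12]
```

View pics/c3.png

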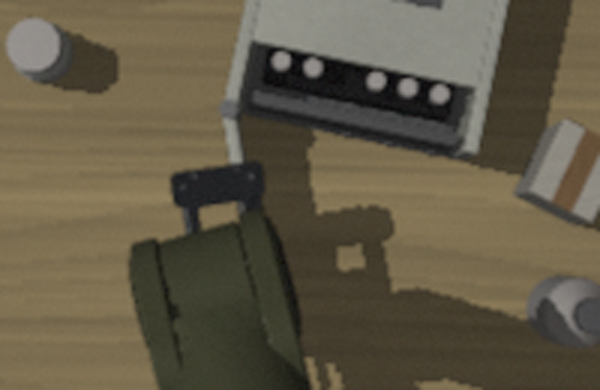

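The door follows: in the crop it runs from the hinge (228,107) down to (235,160), under the gripper. I continue the arc.

>>> servo_tool(linear=[[-0.0051,-0.0005,0],[-0.0051,-0.0005,0],[-0.0051,-0.0005,0],[-0.0051,-0.0005,0],[-0.0051,-0.0005,0],[-0.0051,-0.0005,0],[-0.0051,-0.0005,0],[-0.0051,-0.0005,0],[-0.0051,-0.0005,0],[-0.0051,-0.0005,0],[-0.0051,-0.0005,0],[-0.0051,-0.0005,0]], rot=[[0,0,-2],[0,0,-2],[0,0,-2],[0,0,-2],[0,0,-2],[0,0,-2],[0,0,-2],[0,0,-2],[0,0,-2],[0,0,-2],[0,0,-2],[0,0,-2]])

```text
time: 16.43
position: [0.4894, -0.0025, 0.0525]
orientation: [-1.474, -2.774, -0.0]
force: [-0.8, 0.7, 0.5]
finger_gap: 0.0005
```

>>> servo_tool(linear=[[-0.0051,-0.0005,0],[-0.0051,-0.0005,0],[-0.0051,-0.0005,0],[-0.0051,-0.0005,0],[-0.0051,-0.0005,0],[-0.0051,-0.0005,0],[-0.0051,-0.0005,0],[-0.0051,-0.0005,0],[-0.0051,-0.0005,0],[-0.0051,-0.0005,0],[-0.0051,-0.0005,0]], rot=[[0,0,-2],[0,0,-2],[0,0,-2],[0,0,-2],[0,0,-2],[0,0,-2],[0,0,-2],[0,0,-2],[0,0,-2],[0,0,-2],[0,0,-2]])

```text
time: 17.35
position: [0.5242, -0.0464, 0.0525]
orientation: [-0.917, -3.004, 0.0]
force: [-0.4, 1.1, -0.3]
finger_gap: 0.0005
```

Run:
```python
from station import manip
from h import *
rep(manip.get_obs())
```

```text
loc [-0.081 -0.021] z 0.0525 tool ang deg 66.04 R 0.1456 d 0.0174 F [-0.4  1.1 -0.3] j [ 0.74  0.31 -0.8   1.92  0.26  1.01  0.81]
```

>>> servo_tool(linear=[[-0.0051,-0.0005,0],[-0.0051,-0.0005,0],[-0.0051,-0.0005,0],[-0.0051,-0.0005,0],[-0.0051,-0.0005,0],[-0.0051,-0.0005,0],[-0.0025,-0.0003,0],[-0.0025,-0.0003,0],[-0.0025,-0.0003,0],[-0.0025,-0.0003,0]], rot=[[0,0,-2],[0,0,-2],[0,0,-2],[0,0,-2],[0,0,-2],[0,0,-2],[0,0,-1],[0,0,-1],[0,0,-1],[0,0,-1]])

```text
time: 18.18
position: [0.5582, -0.0685, 0.0524]
orientation: [-0.49, -3.103, 0.001]
force: [-0.0, 0.4, -0.5]
finger_gap: 0.0004
```

>>> servo_tool(linear=[[-0.0013,-0.0001,0],[-0.0013,-0.0001,0],[-0.0013,-0.0001,0],[-0.0013,-0.0001,0],[-0.0013,-0.0001,0],[-0.0013,-0.0001,0]], rot=[[0,0,-0.5],[0,0,-0.5],[0,0,-0.5],[0,0,-0.5],[0,0,-0.5],[0,0,-0.5]])

```text
time: 18.68
position: [0.5657, -0.0713, 0.0526]
orientation: [-0.409, -3.115, 0.0]
force: [-0.0, -0.0, -0.8]
finger_gap: 0.0003
```

Run:
```python
from station import manip
from h import *
rep(manip.get_obs())
```

```text
loc [-0.0358 -0.0383] z 0.0526 tool ang deg 85.04 R 0.1453 d 0.0173 F [-0.  -0.  -0.8] j [ 0.76  0.42 -0.82  1.82  0.35  1.06  1.12]
```

>>> servo_tool(linear=[[-0.0013,-0.0001,0],[-0.0013,-0.0001,0],[-0.0013,-0.0001,0],[-0.0013,-0.0001,0]], rot=[[0,0,-0.5],[0,0,-0.5],[0,0,-0.5],[0,0,-0.5]])

```text
time: 19.02
position: [0.5707, -0.073, 0.0525]
orientation: [-0.355, -3.121, 0.0]
force: [-0.3, 0.1, -0.3]
finger_gap: 0.0005
```

>>> servo_tool(linear=[[-0.001,-0.0001,0],[-0.001,-0.0001,0],[-0.001,-0.0001,0]], rot=[[0,0,-0.4],[0,0,-0.4],[0,0,-0.4]])

```text
time: 19.27
position: [0.5735, -0.0739, 0.0525]
orientation: [-0.322, -3.125, 0.0]
force: [-0.5, -0.2, 0.5]
finger_gap: 0.0004
```

>>> servo_tool(linear=[[-0.0007,-0.0001,0],[-0.0007,-0.0001,0]], rot=[[0,0,-0.3],[0,0,-0.3]])

```text
time: 19.43
position: [0.5749, -0.0744, 0.0525]
orientation: [0.306, 3.127, -0.0]
force: [-0.9, 0.1, 0.2]
finger_gap: 0.0006
```

>>> servo_tool(linear=[[-0.0005,0,0],[-0.0005,0,0]], rot=[[0,0,-0.2],[0,0,-0.2]])

```text
time: 19.6
position: [0.5758, -0.0745, 0.0525]
orientation: [-0.296, -3.128, 0.0]
force: [-0.1, -0.4, 0.1]
finger_gap: 0.0002
```

>>> servo_tool(linear=[[-0.0005,0,0],[-0.0005,0,0]], rot=[[0,0,-0.2],[0,0,-0.2]])

```text
time: 19.77
position: [0.5768, -0.0747, 0.0525]
orientation: [-0.285, -3.129, 0.0]
force: [0.2, -0.2, -0.6]
finger_gap: 0.0003
```

>>> servo_tool(linear=[[-0.0005,0,0],[-0.0005,0,0]], rot=[[0,0,-0.2],[0,0,-0.2]])

```text
time: 19.93
position: [0.577, -0.0748, 0.0525]
orientation: [-0.274, -3.128, 0.0]
force: [-3.4, 0.5, 3.4]
finger_gap: 0.0005
```

>>> servo_tool(linear=[[-0.0005,0,0],[-0.0005,0,0]], rot=[[0,0,0],[0,0,0]])

```text
time: 20.1
position: [0.577, -0.0749, 0.0525]
orientation: [-0.274, -3.126, 0.001]
force: [-7.2, 0.3, 6.9]
finger_gap: 0.0006
```

>>> servo_tool(linear=[[-0.0005,0,0],[-0.0005,0,0]], rot=[[0,0,0],[0,0,0]])

```text
time: 20.27
position: [0.577, -0.0749, 0.0524]
orientation: [-0.274, -3.124, 0.001]
force: [-9.8, 1.6, 8.6]
finger_gap: 0.0005
```

>>> servo_tool(linear=[[-0.0005,0,0],[-0.0005,0,0]], rot=[[0,0,0],[0,0,0]])

```text
time: 20.43
position: [0.577, -0.0749, 0.0524]
orientation: [-0.273, -3.121, 0.002]
force: [-13.6, 1.0, 10.0]
finger_gap: 0.0004
```

The door is on its stop: position steady and force rising. I back off and lift clear, then check.

>>> servo_tool(linear=[[0.001,0,0],[0.002,0,0],[0.005,0,0],[0.01,0,0],[0.015,0,0],[0.015,0,0],[0,0,-0.015],[0,0,-0.02],[0,0,-0.02],[0,0,-0.02],[0,0,-0.02],[0,0,-0.02]], rot=[[0,0,0],[0,0,0],[0,0,0],[0,0,0],[0,0,0],[0,0,0],[0,0,0],[0,0,0],[0,0,0],[0,0,0],[0,0,0],[0,0,0]])

```text
time: 21.43
position: [0.533, -0.0668, 0.1684]
orientation: [0.274, 3.129, -0.001]
force: [0.2, -0.1, -0.1]
finger_gap: 0.0005
```

>>> servo_tool(linear=[[0.01,-0.02,-0.01],[0.01,-0.02,-0.01],[0,-0.02,-0.01],[0,-0.02,-0.01],[0,-0.02,0],[0,-0.02,0],[0,-0.02,0],[0,-0.02,0],[0,-0.02,0],[0,-0.02,0],[0,0,0],[0,0,0]], rot=[[0,0,0],[0,0,0],[0,0,0],[0,0,0],[0,0,0],[0,0,0],[0,0,0],[0,0,0],[0,0,0],[0,0,0],[0,0,0],[0,0,0]])

```text
time: 22.43
position: [0.4783, -0.2612, 0.2072]
orientation: [0.278, 3.129, 0.0]
force: [0.5, 0.8, -0.4]
finger_gap: 0.0008
```

Run:
```python
from station import manip
import cv2,pickle
from h import *
rep(manip.get_obs())
c=manip.capture("top");s=manip.capture("scene")
pickle.dump({"top":c,"scene":s},open("cap3.pkl","wb"))
a=cv2.convertScaleAbs(cv2.resize(c["image"][160:290,190:410],None,fx=3.5,fy=3.5,interpolation=2)[:360],alpha=1.4)
b=cv2.resize(s["image"][160:230,110:330],None,fx=3.5,fy=3.5,interpolation=2)[:240]
cv2.imwrite("pics/c4.png",cv2.vconcat([a,b]))
```

```text
loc [-0.0889 -0.2405] z 0.2072 tool ang deg 89.85 R 0.3457 d 0.082 F [ 0.5  0.8 -0.4] j [ 1.17  0.17 -0.79  1.71  0.13  1.31  1.75]
```

View pics/c4.png

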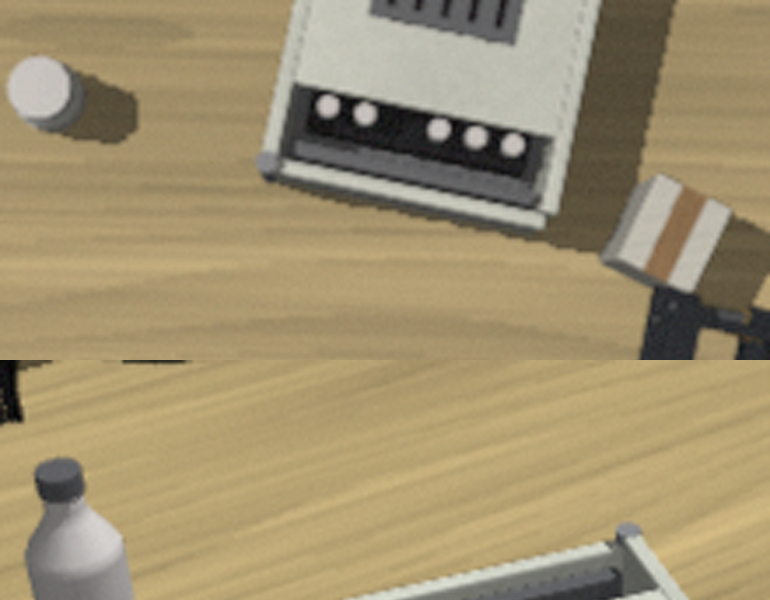

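The door lies straight across the front, from (270,175) to (545,222) in the crop. The jar, carton and bottle appear to be where they were. One numeric check, then I hand in.

Run:
```python
from station import manip
import pickle,cv2
from h import *
a=pickle.load(open("cap0.pkl","rb"));b=pickle.load(open("cap3.pkl","rb"))
c=b["top"]
q=[ray(c,190+u/3.5,160+v/3.5,.087) for u,v in((270,180),(545,228))]
d=q[1]-q[0];print("door edge loc",[loc(x).round(4) for x in q],"yaw",np.degrees(np.arctan2(d[0],-d[1])).round(2)*-1)
def df(n,r,name):
    x0,y0,x1,y1=r;print(name,"mean/max diff",cv2.absdiff(a[n]["image"][y0:y1,x0:x1],b[n]["image"][y0:y1,x0:x1]).mean().round(2))
df("scene",(112,185,150,255),"bottle");df("scene",(135,232,175,292),"carton");df("scene",(345,200,380,240),"jar")
print(manip.get_obs()["force"].round(1)); print(manip.finish_job())
```

```text
door edge loc [array([-0.0172,  0.1008]), array([-0.0114, -0.1032])] yaw 8.36
bottle mean/max diff 1.58
carton mean/max diff 2.65
jar mean/max diff 1.62
[ 0.7 -0.2 -0.9]
the job is handed in; nothing more can be done
None
```

I pushed the tray home with closed fingertips until it met its stop. I then swung the door shut to its stop, backed off, lifted clear and handed the job in at about 22.5 s.

- **Tray:** the last few newtons on the stop reached about 7.5 N horizontal (9.5 N in all). Afterwards the panel measured 2 to 4.5 mm inside the front plane, where 4 mm is expected.
- **Door:** the fingers stopped moving and the force rose to about 14 N horizontal (17 N in all), which is more than the few newtons asked for. The last picture shows the door straight across the front.
- **Door check that disagreed:** the hand-picked door edge read a yaw of 8.4° (magnitude) against the loader's 10°. That puts the hinge end 5 mm and the free end under 1 mm in front of the expected outer face at -12 mm. I take this as pixel-reading error, because the free end is in place and the stop was felt.
- **Bottle, jar and carton:** before-and-after images of all three differ only by noise or lighting. The tubes were not approached, and the force reading was near zero at hand-in.

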